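Build the candle centrepiece

ROBOT

A 7-joint arm with a two-finger parallel gripper is mounted at the origin on the work surface. World frame = base frame: x ahead of the robot, y to its left, z up, the work surface at z = 0. Lengths are in m, angles in rad, forces in N, time in s.
With the tool pointing down it reaches from about 0.425 to 0.875 m from the base axis. Payload 4.7 kg.
Tool frame: the origin (TCP) lies where the fingers leave the gripper's body, on its centre line; the fingertips stand 70 mm ahead of it and the grasp point (between the pads) lies 51 mm ahead of it; z points along the fingers, y is the line along which they close (so a half turn about z gives the same grasp; the last joint's range is limited). The gripper opens to 87 mm and grips with 3 to 60 N. Pads are 19 mm wide; open, the fingers measure 117 mm over their backs; the gripper's body (75 mm by 190 mm) begins 51 mm behind the grasp point.
Start: joints at [1.137, 0.321, -0.07, 1.45, 0.023, 1.371, -0.057], TCP at [0.281, -0.586, 0.292] pointing down, gripper open.
Joint ranges: [-2.86, 2.86], [-0.3, 2.09], [-1.38, 1.24], [0.06, 2.45], [-1.56, 4.7], [0.09, 2.05], [-2.69, 2.69]. Speed limits (rad/s): [2.57, 2.57, 3.14, 3.14, 3.14, 3.14, 3.14].

INTERFACE

Orientations are given as a rotation vector (axis times angle).
In Python, from bench import ctrl gives the robot as it stands.
- The arm moves only by the tool drive_tool, never from a script. Its argument "motion" is a list of rows, each a list of 3 entries, a list of its own where there are three numbers: the shift along the tool's x, y, z in cm, then the turn, a rotation vector about the tool's x, y, z in degrees, then the opening, from -1 (shut) to 1 (fully open). In form: [[[x, y, z], [ax, ay, az], claw], ...]. A call has 1 to 12 rows; each row shifts and turns the commanded pose from where the row before left it, along the tool's axes as they then stand; what a row does not reach is not made up. A row lasts 1/8 s, in which the tool goes at most 62.5 mm and 10.7 degrees, less where a joint would pass 70% of its speed; a pose out of reach is approached as far as the arm can. A call with a gripper value outside its range is refused whole. The fingers move at their own pace and stop on an object; "force" is the grip in N (left out, the last holds). Time passes only in rows, so rows that do not move let the fingers close. It gives the time, the measured TCP pose, the force, the opening and the grip force at its end, in the units of the state.
- ctrl.get_state(): the state, without advancing time (a new reading comes with each control period).
- ctrl.get_image(name): name is "side" or "top"; returns the picture (480x640x3 uint8, red, green, blue); there is no depth.
- ctrl.calibration(name): a dict with "K" (3x3 intrinsics, pixels), "distortion" ([k1, k2, p1, p2, k3] as OpenCV has them; the pictures are not rectified), "origin" and "attitude" of the camera in the world. Camera axes: x right, y up, looking along -z (the intrinsics and any distortion apply to the point x, -y, -z); pixel columns grow to the right and rows downward; lengths in m; the calibration is good to about 2 mm. A picture is of the moment at which its call begins. calibration takes no time and is no camera call.
- ctrl.close_job(): hands the job in; it is judged then, once.
The state is a dict: "time": time; "joint_positions": joint angles; "qd": joint speeds; "joint_torque": joint torques, N m; "position": TCP position; "tool_rot": TCP orientation; "ft_force": force on the tool from outside, world axes, zero at the start; "torque": the same for the moment, N m; "grip_width": opening from 0.0 (shut) to 1.0 (fully open); "grip_force": force on a finger pad.
Only numpy, scipy, OpenCV 4.12 (cv2) and the standard library are available. Lean on these libraries where they do the work, as an engineer would, in place of code of your own. Each camera call takes 0.05 s, during which the arm holds its last target. There are 200 camera calls.

TASK

Build the table centrepiece on the round wooden board: first lay the willow wreath flat on the board, centred, then stand the terracotta pot on the board inside the wreath, then stand the tall candle upright in the pot, down on its floor. Last, stand the short candle in the middle of the square white dish. Let go of each piece once it is placed, and leave the glass, the spool and the pine cone as they are.

Things in the scene. Friction and masses are not known exactly. Their poses are not given: they have to be found in the camera images.
- board_top (a point): Round light-wood board, 160 mm across, 15 mm thick, flat, fixed to the table. The point is the centre of its upper face.
- dish_floor (a point): Square white ceramic dish, 100 by 100 mm outside, 12 mm high, walls and floor 5 mm thick, fixed to the table. The point is the centre of its inner floor, 5 mm above the table; x and y run along its sides.
- wreath_mid (a point): Brown willow wreath, a stiff flat ring lying on the table: outside diameter 130 mm, hole 76 mm, so its ring is 27 mm wide (gripped across it, one finger in the hole), 24 mm high, 50 to 90 g. The point is the centre of the hole, half-way up (12 mm above its underside); z is up.
- pot_mid (a point): Terracotta flower pot standing upright, open at the top, 85 mm high: straight collar 70 mm across over the upper 30 mm, below it a body that tapers from 66 mm to 56 mm at the foot; walls 4 mm, floor 6 mm, so 62 mm wide inside at the mouth and 48 mm at the floor; 150 to 260 g. The point is on its axis, half-way up (42.5 mm above its underside); z is up.
- tall_mid (a point): The tall ivory candle, standing: a cylinder 38 mm across and 130 mm high (with a small wick), 100 to 170 g. The point is on its axis, half-way up (65 mm above its underside); z is up.
- short_mid (a point): The short ivory candle, standing: a cylinder 38 mm across and 75 mm high (with a small wick), 60 to 105 g. The point is on its axis, half-way up (37.5 mm above its underside); z is up.
- glass_mid (a point): Bystander: stemmed drinking glass, 64 mm across the foot and 140 mm high, loose. The point is half-way up its axis.
- spool_mid (a point): Bystander: purple ribbon spool standing on its flange, 64 mm across, 46 mm high, loose. The point is half-way up its axis.
- pinecone_mid (a point): Bystander: brown pine cone standing up, about 60 mm across and 66 mm high, loose. The point is on its axis, 30 mm above its underside.
Not all that is in view belongs to the job. What is shaped like the part that bears short_mid but black or red is not meant.

How it is judged:
On the way, in this order (a step that is already met when the one before it is completed fails the run):
1. the wreath lies flat and centred on the round board, let go (horizontal distance between wreath_mid and board_top below 0.015 m and z of wreath_mid in the frame of board_top between 0.008 and 0.017 m and angle between wreath_mid's own z axis and vertical below 0.08 rad and contact force between wreath and the fingers below 0.1 N and linear speed of wreath below 0.02 m/s and angular speed of wreath below 0.2 rad/s), for 0.2 s.
2. the pot stands on the board inside the wreath, let go (horizontal distance between wreath_mid and board_top below 0.015 m and z of wreath_mid in the frame of board_top between 0.008 and 0.017 m and angle between each of wreath_mid, pot_mid's own z axis and vertical below 0.08 rad and horizontal distance between pot_mid and wreath_mid below 0.013 m and z of pot_mid in the frame of board_top between 0.038 and 0.047 m and contact force between pot and the fingers below 0.1 N and linear speed of pot below 0.02 m/s and angular speed of pot below 0.2 rad/s), for 0.2 s.
3. the tall candle stands upright in the pot, let go (horizontal distance between wreath_mid and board_top below 0.015 m and z of wreath_mid in the frame of board_top between 0.008 and 0.017 m and angle between each of wreath_mid, pot_mid's own z axis and vertical below 0.08 rad and horizontal distance between pot_mid and wreath_mid below 0.013 m and z of pot_mid in the frame of board_top between 0.038 and 0.047 m and horizontal distance between tall_mid and pot_mid below 0.012 m and z of tall_mid in the frame of pot_mid between 0.022 and 0.034 m and angle between tall_mid's own z axis and vertical below 0.12 rad and contact force between tall and the fingers below 0.1 N and linear speed of tall below 0.02 m/s and angular speed of tall below 0.2 rad/s), for 0.2 s.
4. the short candle stands in the middle of the square dish, let go (horizontal distance between short_mid and dish_floor below 0.015 m and z of short_mid in the frame of dish_floor between 0.033 and 0.042 m and angle between short_mid's own z axis and vertical below 0.08 rad and contact force between short and the fingers below 0.1 N and linear speed of short below 0.02 m/s and angular speed of short below 0.2 rad/s), for 0.2 s.
At the end, for the whole second after the job is handed in: Wreath flat on the board, centred within 15 mm; pot upright on the board inside it, within 13 mm of its centre; tall candle upright on the pot's floor, within 12 mm of its axis; short candle upright on the dish's floor, within 15 mm of its middle; all released and at rest (all of step 3 and all of step 4 and contact force between each of wreath, pot and the fingers below 0.1 N and linear speed of each of wreath, pot below 0.02 m/s and angular speed of each of wreath, pot below 0.2 rad/s); the robot touches nothing.
It fails at once if the glass is disturbed (moved by more than 25 mm) (distance of glass_mid from where it was at the start of the episode above 0.025 m).
It fails at once if the spool is disturbed (moved by more than 25 mm) (distance of spool_mid from where it was at the start of the episode above 0.025 m).
It fails at once if the pine cone is disturbed (moved by more than 25 mm) (distance of pinecone_mid from where it was at the start of the episode above 0.025 m).
It also fails if it takes over 118 s, if anything falls off the work surface, if the arm or the gripper's body presses on something with over 40 N, if the wrist force passes 120 N, or if a joint passes its speed limit or range.

## Working session

There is one attempt and no reset: what is moved stays moved. The work goes in short steps, Python scripts to look and compute and a tool call to move; the robot and the scene stay as the last step left them, time stands still between calls to the robot, and variables do not carry over. Pictures are saved under pics/ and viewed, at most 14 in all, crops included, and the job is handed in when it is done.

Besides the shell and the picture viewer there is one more tool, called after "Emit:" as name(argument=value, ...), one argument or row to a line, values as JSON. drive_tool: Moves the arm, as the interface text tells. Its arguments: {"type":"object","properties":{"motion":{"type":"array","items":{"type":"array"}},"force":{"type":"number"}},"required":["motion"]}

```bash
mkdir -p pics; python3 - <<'E'
from bench import ctrl
import cv2,numpy as np
for n in("side","top"):
    cv2.imwrite(f"pics/{n}0.png",ctrl.get_image(n)[:,:,::-1]); c=ctrl.calibration(n); print(n,c)
print(ctrl.get_state())
E
```

```text
side {'K': array([[509.58583689,   0.        , 323.10692031],
       [  0.        , 509.58583689, 239.94545264],
       [  0.        ,   0.        ,   1.        ]]), 'distortion': array([-0.02349323,  0.        ,  0.        ,  0.        ,  0.        ]), 'origin': array([0.24520323, 0.76478471, 0.68588232]), 'attitude': array([ 0.20071574, -1.27057561, -2.51044751])}
top {'K': array([[475.96598739,   0.        , 317.86550026],
       [  0.        , 475.96598739, 231.02487709],
       [  0.        ,   0.        ,   1.        ]]), 'distortion': array([-0.11502793,  0.        ,  0.        ,  0.        ,  0.        ]), 'origin': array([0.3978178 , 0.01554892, 0.98713114]), 'attitude': array([ 0.0892051 , -0.09214633, -1.56787725])}
{'time': 0.1, 'joint_positions': array([ 1.13709841,  0.32174392, -0.07007648,  1.45155887,  0.02263186,
        1.37077942, -0.05688028]), 'qd': array([-0.00054863, -0.00337339,  0.00150666, -0.00238584, -0.00039481,
        0.00078686,  0.00030372]), 'joint_torque': array([-1.10665896e-03, -4.92570877e+01, -4.06302055e-01, -3.13396382e+01,
       -6.40928792e-02,  3.95237573e-02,  1.00710258e-04]), 'position': array([ 0.28122632, -0.5856005 ,  0.29127099]), 'tool_rot': array([-3.06157225e+00, -6.97246330e-01,  7.85449678e-04]), 'ft_force': array([ 0.03304751, -0.65831335, -1.01237731]), 'torque': array([ 0.01473187,  0.03213658, -0.01500677]), 'grip_force': 0.0, 'grip_width': 1.008981990556231}
```

View pics/side0.png

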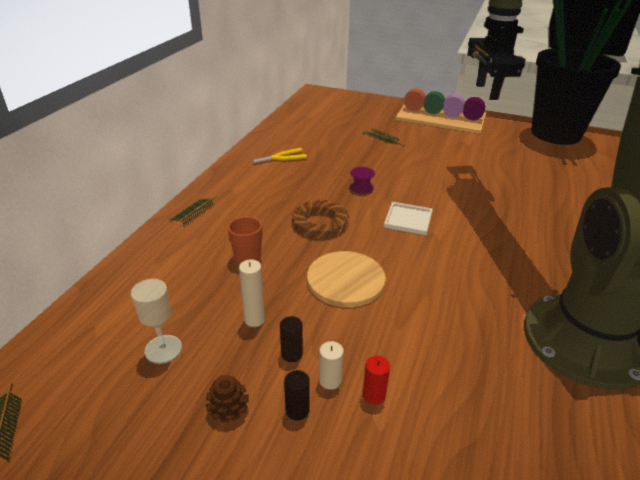

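View pics/top0.png

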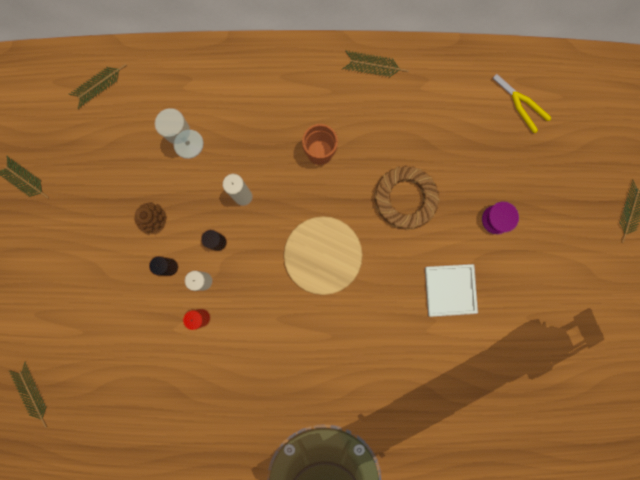

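Short‑candle lookalikes in the top view: ivory short (197,281), black (213,240) and (163,266), red (195,320), and the tall ivory at (236,188). In the side view the ivory short one is at (331,366). I choose that one and check it in a crop while measuring.

```bash
cat > h.py <<'E'
from bench import ctrl
import cv2,numpy as np
from scipy.spatial.transform import Rotation as R
def cast(n,px,z):
    c=ctrl.calibration(n)
    u=cv2.undistortPoints(np.asarray(px,float).reshape(-1,1,2),c["K"],c["distortion"])[:,0]
    d=R.from_rotvec(c["attitude"]).apply(np.c_[u[:,0],-u[:,1],-np.ones(len(u))])
    o=c["origin"]; return (o+d*((z-o[2])/d[:,2])[:,None])[:,:2]
def pix(n,p):
    c=ctrl.calibration(n); q=R.from_rotvec(c["attitude"]).inv().apply(np.atleast_2d(p)-c["origin"])
    q=q*[1,-1,-1]; return cv2.projectPoints(q,np.zeros(3),np.zeros(3),c["K"],c["distortion"])[0][:,0]
def blob(img,lo,hi,seed,rad=60):
    hsv=cv2.cvtColor(img,cv2.COLOR_RGB2HSV)
    m=cv2.inRange(hsv,np.array(lo),np.array(hi))
    k=np.zeros_like(m); cv2.circle(k,tuple(int(v) for v in seed),rad,255,-1); m&=k
    m=cv2.morphologyEx(m,cv2.MORPH_CLOSE,np.ones((3,3)))
    cs=cv2.findContours(m,cv2.RETR_EXTERNAL,cv2.CHAIN_APPROX_NONE)[0]
    return max(cs,key=cv2.contourArea)[:,0].astype(float)
def standing(n,ct,h,rt,rb):
    "axis from silhouette: far edge of top disc, near edge of base"
    o=ctrl.calibration(n)["origin"][:2]; out=[]
    for z,r,s in((h,rt,1),(0,rb,-1)):
        P=cast(n,ct,z)-o; e=P.mean(0); e/=np.linalg.norm(e)
        for _ in range(3):
            f=np.array([-e[1],e[0]]); a=np.arctan2(P@f,P@e); e2=(a.max()+a.min())/2
            e=e*np.cos(e2)+f*np.sin(e2)
        d=P@e; t=(d.max()-r) if s>0 else d.min()+r
        out.append((o+e*t).round(4))
    return out
E
cat > m.py <<'E'
from h import *
T=ctrl.get_image("top");S=ctrl.get_image("side")
iv=((12,0,120),(40,110,255))
for nm,h,rt,rb,col,ts,ss in(("tall",.13,.019,.019,iv,(238,190),(252,293)),("short",.075,.019,.019,iv,(198,281),(331,366)),
  ("pot",.085,.035,.028,((0,130,60),(10,215,255)),(320,145),(246,243))):
    for n,i,s in(("top",T,ts),("side",S,ss)):
        ct=blob(i,*col,s,38); print(nm,n,len(ct),cv2.boundingRect(ct.astype(np.int32)),*standing(n,ct,h,rt,rb))
for n,i,s in(("top",T,(323,255)),("side",S,(346,278))):
    ct=blob(i,(13,60,150),(25,185,255),s,48); print("board",n,cv2.fitEllipse(cast(n,ct,.015).astype(np.float32)))
for n,i,s in(("top",T,(451,290)),("side",S,(409,218))):
    ct=blob(i,(0,0,140),(179,60,255),s,45); print("dish",n,cv2.minAreaRect(cast(n,ct,.012).astype(np.float32)))
hsv=cv2.cvtColor(T,cv2.COLOR_RGB2HSV)
for p in((407,172),(440,197),(405,197),(395,160),(323,130),(323,150),(365,200),(250,195)): print(p,hsv[p[1],p[0]])
cv2.imwrite("pics/crop.png",np.hstack([cv2.resize(T[230:330,140:240],(390,390))[:,:,::-1],cv2.resize(T[150:250,360:460],(390,390))[:,:,::-1]]))
E
python3 m.py
```

```text
tall top 84 (222, 173, 30, 32) [0.5852 0.1716] [0.5866 0.1727]
tall side 154 (239, 260, 25, 67) [0.584  0.1735] [0.5864 0.1693]
short top 69 (185, 271, 27, 20) [0.408  0.2511] [0.4081 0.2543]
short side 116 (319, 341, 25, 48) [0.4067 0.2523] [0.4079 0.2485]
pot top 97 (305, 126, 31, 27) [0.6758 0.0102] [0.7105 0.0095]
pot side 133 (228, 217, 34, 47) [0.6799 0.0126] [ 0.6877 -0.0009]
board top ((0.46069157123565674, 0.0028120731003582478), (0.1906737983226776, 0.19522996246814728), 17.4233341217041)
board side ((0.4588692784309387, -0.0031760577112436295), (0.16251376271247864, 0.18978922069072723), 19.424306869506836)
dish top ((0.38955357670783997, -0.2607061564922333), (0.10112898796796799, 0.10246045142412186), 2.8337390422821045)
dish side ((0.38878849148750305, -0.2550751566886902), (0.09716402739286423, 0.1055312529206276), 3.162205219268799)
(407, 172) [ 14 160 116]
(440, 197) [ 15 176 149]
(405, 197) [ 15 176 145]
(395, 160) [ 15 174 142]
(323, 130) [ 10 180 105]
(323, 150) [ 11 178 172]
(365, 200) [ 15 176 132]
(250, 195) [ 18  61 129]
```

View pics/crop.png

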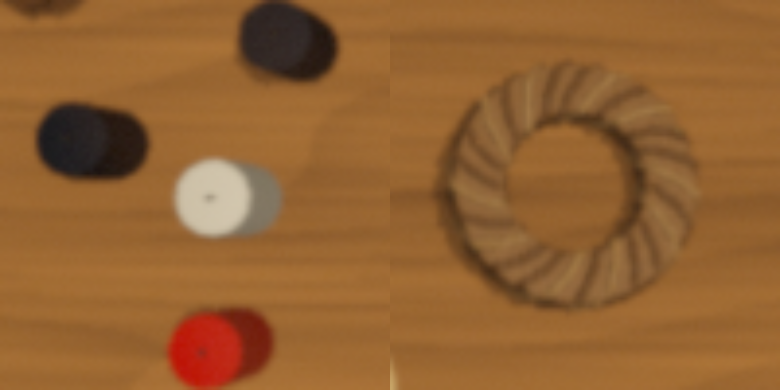

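The crop confirms the choice: the ivory short candle's top is at about (194,281), clear of the red and black ones. The wreath spans about x 376–439, y 165–229. Next I refine the wreath, board and pot masks.

```bash
cat > m2.py <<'E'
from h import *
T=ctrl.get_image("top");S=ctrl.get_image("side")
for n,i,b,w,p in(("top",T,(323,255),(407,197),(320,145)),("side",S,(346,278),(320,219),(246,243))):
    hsv=cv2.cvtColor(i,cv2.COLOR_RGB2HSV)
    print(n,"table",hsv[b[1]+50,b[0]],"board",hsv[b[1],b[0]],hsv[b[1],b[0]+25])
    def fit(ct,z,r):
        P=cast(n,cv2.convexHull(ct.astype(np.int32))[:,0],z).astype(np.float32); c,ax,_=cv2.fitEllipse(P); return np.round(c,4),np.round(ax,4)
    for nm,ct,z in(("board",blob(i,(15,60,165),(30,150,255),b,52),.015),("wreath",blob(i,(0,60,40),(20,150,200),w,42),.014)):
        print(nm,cv2.boundingRect(ct.astype(np.int32)),*fit(ct,z,0))
    ct=blob(i,(0,100,30),(12,255,255),p,36); print("pot",cv2.boundingRect(ct.astype(np.int32)),*standing(n,ct,.085,.035,.028))
    for nm,z,P in(("board",.015,b),("wreath",.024,w)): 
        pass
print(pix("top",[[.69,.01,.085],[.69,.01,0]]))
cv2.imwrite("pics/c2.png",np.hstack([cv2.resize(S[200:300,210:310],(390,390))[:,:,::-1],cv2.resize(T[100:200,270:370],(390,390))[:,:,::-1]]))
E
python3 m2.py
```

```text
top table [ 15 176 155] board [ 19 117 213] [ 19 117 207]
board (284, 216, 79, 79) [0.4617 0.0035] [0.1599 0.1607]
wreath (376, 194, 35, 32) [ 0.5531 -0.1421] [0.0404 0.087 ]
pot (302, 124, 36, 41) [0.68   0.0116] [0.6838 0.0115]
side table [ 12 187 146] board [ 17 149 226] [ 17 153 202]Traceback (most recent call last):
  File "m2.py", line 8, in <module>
    for nm,ct,z in(("board",blob(i,(15,60,165),(30,150,255),b,52),.015),("wreath",blob(i,(0,60,40),(20,150,200),w,42),.014)):
                                                                                  ~~~~^^^^^^^^^^^^^^^^^^^^^^^^^^^^^^^
  File "h.py", line 18, in blob
    return max(cs,key=cv2.contourArea)[:,0].astype(float)
           ~~~^^^^^^^^^^^^^^^^^^^^^^^^
ValueError: max() iterable argument is empty
```

```bash
cat > d.py <<'E'
import sys
from h import *
def go(t,yaw=0):
    s=ctrl.get_state(); r=R.from_rotvec(s["tool_rot"])
    want=R.from_euler("z",yaw,degrees=True)*R.from_rotvec([np.pi,0,0])
    print("pos",s["position"].round(4),"turn(tool,deg)",np.degrees((r.inv()*want).as_rotvec()).round(2),
     "shift now(cm)",(r.inv().apply(np.array(t)-s["position"])*100).round(2),"shift after turn",(want.inv().apply(np.array(t)-s["position"])*100).round(2), "t",s["time"],"grip",round(s["grip_width"],3),round(s["grip_force"],2),"F",s["ft_force"].round(1))
if __name__=="__main__": go([float(v) for v in sys.argv[1:4]],float(sys.argv[4]) if len(sys.argv)>4 else 0)
E
python3 - <<'E'
from h import *
T=ctrl.get_image("top")
print("wreath by eye",cast("top",[[407.5,197.2]],.018),"others black,black,red tops",cast("top",[[209,239],[157,266],[193,320]],.075), "cone,glass,spool",cast("top",[[150,217]],.06),cast("top",[[188,144]],0),cast("top",[[503,217]],.046))
g=cv2.cvtColor(T,cv2.COLOR_RGB2LAB).astype(float)
# wreath: less saturated than table
hsv=cv2.cvtColor(T,cv2.COLOR_RGB2HSV)
m=((cv2.GaussianBlur(hsv[:,:,1],(5,5),0)<165)).astype(np.uint8)*255
k=np.zeros_like(m);cv2.circle(k,(407,197),40,255,-1);m&=k
m=cv2.morphologyEx(m,cv2.MORPH_CLOSE,np.ones((5,5)))
m=cv2.morphologyEx(m,cv2.MORPH_OPEN,np.ones((3,3)))
ct=max(cv2.findContours(m,cv2.RETR_EXTERNAL,cv2.CHAIN_APPROX_NONE)[0],key=cv2.contourArea)
print(cv2.boundingRect(ct)); P=cast("top",cv2.convexHull(ct)[:,0].astype(float),.014).astype(np.float32);print(cv2.fitEllipse(P))
from d import go
go([.553,-.09,.2])
E
```

```text
wreath by eye [[ 0.58118456 -0.17236437]] others black,black,red tops [[0.48783684 0.22468761]
 [0.43500242 0.32572519]
 [0.33225219 0.25225122]] cone,glass,spool [[0.53316562 0.34895261]] [[0.70124151 0.29443493]] [[ 0.53615794 -0.36308015]]
(375, 167, 64, 62)
((0.583079993724823, -0.17169232666492462), (0.1317036896944046, 0.13295072317123413), 2.0482747554779053)
pos [ 0.2814 -0.5859  0.292 ] turn(tool,deg) [-2.000e-02  1.000e-02  2.566e+01] shift now(cm) [ 45.96 -32.93   9.21] shift after turn [ 27.16 -49.59   9.2 ] t 0.35 grip 1.0 0.0 F [ 0.2  0.2 -0.4]
```

Emit:
drive_tool(
  motion=[
    [[0, 0, 0], [0, 0, 8.55], 0.3],
    [[0, 0, 0], [0, 0, 8.55], 0.3],
    [[0, 0, 0], [0, 0, 8.55], 0.3],
    [[3.3, -5.2, 0], [0, 0, 0], 0.3],
    [[3.3, -5.2, 0], [0, 0, 0], 0.3],
    [[3.3, -5.2, 0], [0, 0, 0], 0.3],
    [[3.3, -5.2, 0], [0, 0, 0], 0.3],
    [[3.3, -5.2, 0], [0, 0, 0], 0.3],
    [[3.3, -5.2, 0], [0, 0, 0], 0.3],
    [[3.3, -5.2, 0], [0, 0, 0], 0.3],
    [[3.3, -5.2, 0], [0, 0, 0], 0.3],
    [[0, 0, 0], [0, 0, 0], 0.3],
  ],
)

```text
time: 1.85
position: [0.5479, -0.1631, 0.2925]
tool_rot: [-3.139, -0.017, -0.003]
ft_force: [-0.1, -1.1, -1.1]
grip_width: 0.653
grip_force: 0.0
```

```bash
python3 d.py .582 -.1205 .074
```

```text
pos [ 0.5479 -0.1631  0.2925] turn(tool,deg) [-0.17 -0.1   0.62] shift now(cm) [ 3.42 -4.16 21.87] shift after turn [ 3.41 -4.26 21.85] t 1.85 grip 0.653 0.0 F [-0.1 -1.1 -1.1]
```

Emit:
drive_tool(
  motion=[
    [[1.7, -2.1, 0], [0, 0, 0.6], 0.3],
    [[1.7, -2.1, 0], [0, 0, 0], 0.3],
    [[0, 0, 4], [0, 0, 0], 0.3],
    [[0, 0, 4], [0, 0, 0], 0.3],
    [[0, 0, 4], [0, 0, 0], 0.3],
    [[0, 0, 4], [0, 0, 0], 0.3],
    [[0, 0, 2], [0, 0, 0], 0.3],
    [[0, 0, 0], [0, 0, 0], 0.3],
    [[0, 0, 0], [0, 0, 0], 0.3],
    [[0, 0, 0], [0, 0, 0], 0.3],
  ],
)

```text
time: 3.1
position: [0.5807, -0.1283, 0.1141]
tool_rot: [3.141, -0.016, 0.005]
ft_force: [-0.4, -0.5, 0.7]
grip_width: 0.648
grip_force: 0.0
```

```bash
python3 d.py .582 -.1205 .074
```

```text
pos [ 0.5807 -0.1283  0.1141] turn(tool,deg) [ 0.05 -0.17 -0.6 ] shift now(cm) [ 0.11 -0.79  4.01] shift after turn [ 0.13 -0.78  4.01] t 3.1 grip 0.648 0.0 F [-0.4 -0.5  0.7]
```

Emit:
drive_tool(
  motion=[
    [[0.1, -0.8, 0], [0, 0, -0.6], 0.3],
    [[0, 0, 2], [0, 0, 0], 0.3],
    [[0, 0, 2], [0, 0, 0], 0.3],
    [[0, 0, 0], [0, 0, 0], 0.3],
    [[0, 0, 0], [0, 0, 0], 0.3],
    [[0, 0, 0], [0, 0, 0], 0.3],
  ],
)

```text
time: 3.85
position: [0.5801, -0.1201, 0.0713]
tool_rot: [-3.141, -0.0, 0.002]
ft_force: [-1.4, 0.0, -0.2]
grip_width: 0.649
grip_force: 0.0
```

```bash
python3 d.py .582 -.1205 .074; python3 -c "
from h import *
cv2.imwrite('pics/w1.png',np.hstack([cv2.resize(ctrl.get_image('side')[120:270,250:450],(400,300)),cv2.resize(ctrl.get_image('top')[120:270,320:520],(400,300))])[:,:,::-1])"
```

```text
pos [ 0.5801 -0.1201  0.0713] turn(tool,deg) [-0.01  0.09  0.  ] shift now(cm) [ 0.19  0.04 -0.27] shift after turn [ 0.19  0.04 -0.27] t 3.85 grip 0.649 0.0 F [-1.4  0.  -0.2]
```

View pics/w1.png

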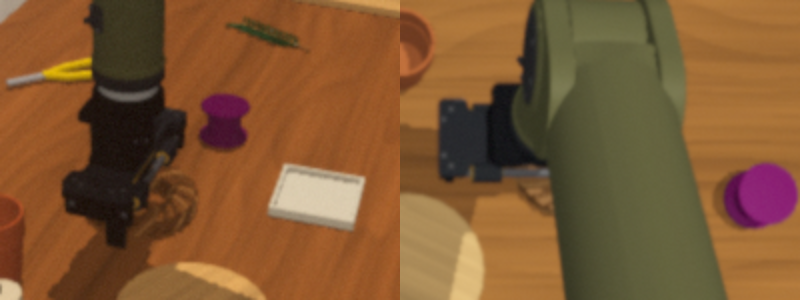

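The outer finger stands outside the ring and the other is in the hole. I close the gripper.

Emit:
drive_tool(
  motion=[
    [[0, 0, -0.2], [0, 0, 0], -1],
    [[0, 0, 0], [0, 0, 0], -1],
    [[0, 0, 0], [0, 0, 0], -1],
    [[0, 0, 0], [0, 0, 0], -1],
    [[0, 0, 0], [0, 0, 0], -1],
    [[0, 0, 0], [0, 0, 0], -1],
    [[0, 0, -2], [0, 0, 0], -1],
    [[0, 0, -3], [0, 0, 0], -1],
    [[0, 0, -3], [0, 0, 0], -1],
    [[0, 0, 0], [0, 0, 0], -1],
    [[0, 0, 0], [0, 0, 0], -1],
    [[0, 0, 0], [0, 0, 0], -1],
  ],
  force=25,
)

```text
time: 5.45
position: [0.5798, -0.12, 0.1531]
tool_rot: [-3.141, -0.0, 0.003]
ft_force: [0.7, -1.5, -1.2]
grip_width: 0.318
grip_force: 23.6
```

```bash
python3 d.py .4617 .055 .155; python3 -c "
from h import *
cv2.imwrite('pics/w2.png',np.hstack([cv2.resize(ctrl.get_image('side')[120:270,250:450],(400,300)),cv2.resize(ctrl.get_image('top')[120:270,320:520],(400,300))])[:,:,::-1])"
```

```text
pos [ 0.5798 -0.12    0.1531] turn(tool,deg) [-0.02  0.12  0.01] shift now(cm) [-11.81 -17.5   -0.16] shift after turn [-11.81 -17.5   -0.19] t 5.45 grip 0.318 23.63 F [ 0.7 -1.5 -1.2]
```

View pics/w2.png

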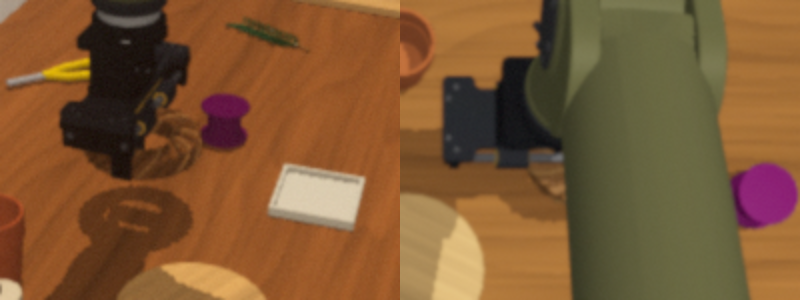

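Emit:
drive_tool(
  motion=[
    [[-3, -4.4, 0], [0, 0, 0], -1],
    [[-3, -4.4, 0], [0, 0, 0], -1],
    [[-3, -4.4, 0], [0, 0, 0], -1],
    [[-3, -4.3, 0], [0, 0, 0], -1],
    [[0, 0, 0], [0, 0, 0], -1],
    [[0, 0, 2], [0, 0, 0], -1],
    [[0, 0, 2], [0, 0, 0], -1],
    [[0, 0, 0], [0, 0, 0], -1],
    [[0, 0, 0], [0, 0, 0], -1],
    [[0, 0, 0], [0, 0, 0], -1],
  ],
)

```text
time: 6.8
position: [0.4614, 0.0547, 0.115]
tool_rot: [3.142, -0.0, 0.002]
ft_force: [-0.0, -0.3, -1.0]
grip_width: 0.316
grip_force: 23.6
```

```bash
python3 d.py .4597 .055 .0885
```

```text
pos [0.4614 0.0547 0.115 ] turn(tool,deg) [ 0.   -0.09 -0.02] shift now(cm) [-0.17 -0.03  2.65] shift after turn [-0.17 -0.03  2.65] t 6.8 grip 0.316 23.63 F [-0.  -0.3 -1. ]
```

Emit:
drive_tool(
  motion=[
    [[-0.2, 0, 1], [0, 0, 0], -1],
    [[0, 0, 1], [0, 0, 0], -1],
    [[0, 0, 0.6], [0, 0, 0], -1],
    [[0, 0, 0], [0, 0, 0], -1],
    [[0, 0, 0], [0, 0, 0], -1],
    [[0, 0, 0], [0, 0, 0], -1],
  ],
)

```text
time: 7.55
position: [0.4585, 0.0549, 0.0884]
tool_rot: [3.141, 0.001, -0.001]
ft_force: [-2.8, -0.4, 6.3]
grip_width: 0.311
grip_force: 25.5
```

```bash
python3 d.py .4597 .055 .0885
```

```text
pos [0.4585 0.0549 0.0884] turn(tool,deg) [0.03 0.05 0.03] shift now(cm) [ 0.12 -0.01 -0.01] shift after turn [ 0.12 -0.01 -0.01] t 7.55 grip 0.311 25.46 F [-2.8 -0.4  6.3]
```

Contact with the board is felt (6 N). I open a little, then rise.

Emit:
drive_tool(
  motion=[
    [[0, 0, 0], [0, 0, 0], 0.2],
    [[0, 0, 0], [0, 0, 0], 0.2],
    [[0, 0, 0], [0, 0, 0], 0.2],
    [[0, 0, 0], [0, 0, 0], 0.2],
    [[0, 0, -3], [0, 0, 0], 0.2],
    [[0, 0, -5], [0, 0, 0], 1],
    [[0, 0, -5], [0, 0, 0], 1],
    [[4, 0, -4], [0, 0, 0], 1],
    [[5, 0, 0], [0, 0, 0], 1],
    [[5, 0, 0], [0, 0, 0], 1],
    [[0, 0, 0], [0, 0, 0], 1],
    [[0, 0, 0], [0, 0, 0], 1],
  ],
)

```text
time: 9.05
position: [0.598, 0.0552, 0.2575]
tool_rot: [-3.141, -0.001, 0.003]
ft_force: [-0.7, 0.1, 0.4]
grip_width: 0.999
grip_force: 0.0
```

```bash
python3 d.py .682 .0115 .25; python3 -c "
from h import *
T=ctrl.get_image('top');S=ctrl.get_image('side')
cv2.imwrite('pics/w3.png',np.hstack([cv2.resize(S[190:340,230:430],(400,300)),cv2.resize(T[180:330,220:420],(400,300))])[:,:,::-1])"
```

```text
pos [0.598  0.0552 0.2575] turn(tool,deg) [-0.02  0.11  0.03] shift now(cm) [8.4  4.38 0.74] shift after turn [8.4  4.37 0.75] t 9.05 grip 0.999 0.0 F [-0.7  0.1  0.4]
```

View pics/w3.png

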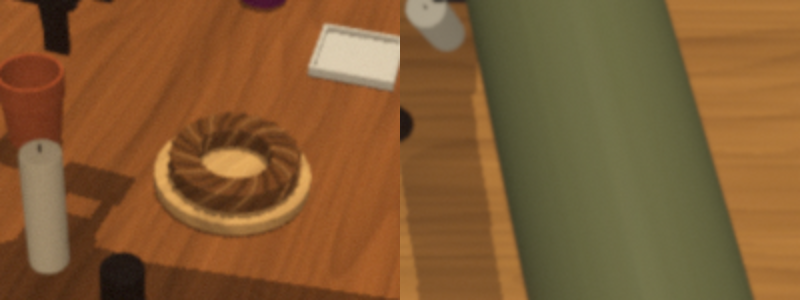

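```bash
cat > wr.py <<'E'
from h import *
S=ctrl.get_image('side'); hsv=cv2.cvtColor(S,cv2.COLOR_RGB2HSV)
# dark strands within the board's neighbourhood
m=((hsv[:,:,2]<165)).astype(np.uint8)*255
k=np.zeros_like(m); P=pix("side",[[.4617+.078*np.cos(a),.0035+.078*np.sin(a),.015] for a in np.linspace(0,6.28,60)]); 
Q=pix("side",[[.4617+.06*np.cos(a),.0035+.06*np.sin(a),.05] for a in np.linspace(0,6.28,60)])
cv2.fillConvexPoly(k,cv2.convexHull(np.r_[P].astype(np.int32)),255)
m&=k; m=cv2.morphologyEx(m,cv2.MORPH_CLOSE,np.ones((5,5)));m=cv2.morphologyEx(m,cv2.MORPH_OPEN,np.ones((3,3)))
ct=max(cv2.findContours(m,cv2.RETR_EXTERNAL,cv2.CHAIN_APPROX_NONE)[0],key=cv2.contourArea)
print(cv2.boundingRect(ct),cv2.fitEllipse(cast("side",cv2.convexHull(ct)[:,0].astype(float),.027).astype(np.float32)))
b=blob(S,(15,60,165),(30,165,255),(346,278),52);
c=cv2.fitEllipse(cast("side",cv2.convexHull(b.astype(np.int32))[:,0].astype(float),.012).astype(np.float32));print("board",c)
print("expected px extents of centred wreath",pix("side",[[.4617+.065*np.cos(a),.0035+.065*np.sin(a),.027] for a in np.linspace(0,6.28,60)]).min(0),pix("side",[[.4617+.065*np.cos(a),.0035+.065*np.sin(a),.027] for a in np.linspace(0,6.28,60)]).max(0))
E
python3 wr.py
```

```text
(314, 251, 67, 48) ((0.460157573223114, 0.01011122390627861), (0.140481635928154, 0.15056388080120087), 18.984760284423828)
board ((0.4615359902381897, 0.0011000502854585648), (0.15892857313156128, 0.16113045811653137), 29.618511199951172)
expected px extents of centred wreath [313.51521949 250.44837487] [378.04538479 291.9817651 ]
```

Both edges of the wreath match a centred placing to about 2 mm. Next is the pot.

Emit:
drive_tool(
  motion=[
    [[4.1, 2.2, 0], [0, 0, 0], 1],
    [[4.2, 2.1, 0], [0, 0, 0], 1],
    [[0, 0, 2], [0, 0, 0], 1],
    [[0, 0, 2], [0, 0, 0], 1],
    [[0, 0, 0], [0, 0, 0], 1],
    [[0, 0, 0], [0, 0, 0], 1],
    [[0, 0, 0], [0, 0, 0], 1],
  ],
)

```text
time: 10.07
position: [0.6818, 0.0124, 0.2195]
tool_rot: [3.141, 0.001, 0.003]
ft_force: [-0.5, -0.2, -0.9]
grip_width: 0.996
grip_force: 0.0
```

```bash
python3 d.py .681 .0118 .121;  python3 -c "
from h import *
cv2.imwrite('pics/p1.png',cv2.resize(ctrl.get_image('side')[130:280,170:370],(600,450))[:,:,::-1])"
```

```text
pos [0.6818 0.0124 0.2195] turn(tool,deg) [ 0.01 -0.11  0.04] shift now(cm) [-0.1   0.05  9.85] shift after turn [-0.08  0.06  9.85] t 10.075 grip 0.996 0.0 F [-0.5 -0.2 -0.9]
```

View pics/p1.png

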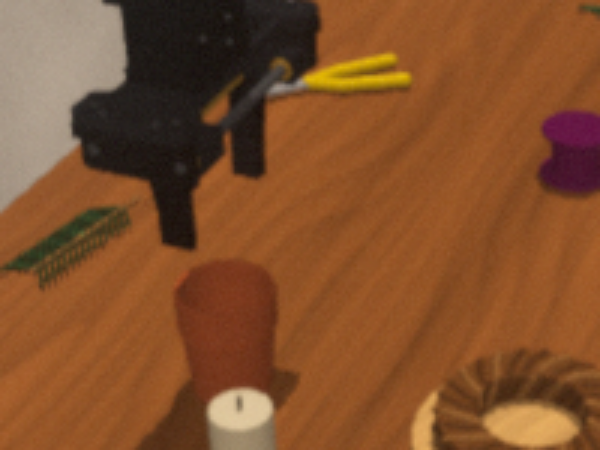

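The fingers straddle the pot rim, which is at crop (226,280). Going down.

Emit:
drive_tool(
  motion=[
    [[-0.1, 0.05, 3], [0, 0, 0], 1],
    [[0, 0, 3], [0, 0, 0], 1],
    [[0, 0, 2], [0, 0, 0], 1],
    [[0, 0, 1.8], [0, 0, 0], 1],
    [[0, 0, 0], [0, 0, 0], 1],
    [[0, 0, 0], [0, 0, 0], 1],
    [[0, 0, 0], [0, 0, 0], 1],
  ],
)

```text
time: 11.0
position: [0.6814, 0.0115, 0.1216]
tool_rot: [3.142, 0.0, 0.003]
ft_force: [0.3, 1.3, 0.2]
grip_width: 1.001
grip_force: 0.0
```

Emit:
drive_tool(
  motion=[
    [[0, 0, 0], [0, 0, 0], -1],
    [[0, 0, 0], [0, 0, 0], -1],
    [[0, 0, 0], [0, 0, 0], -1],
    [[0, 0, 0], [0, 0, 0], -1],
  ],
  force=25,
)

```text
time: 11.5
position: [0.6808, 0.0111, 0.1205]
tool_rot: [3.141, -0.0, 0.001]
ft_force: [-0.2, 0.3, 1.3]
grip_width: 0.789
grip_force: 24.9
```

```bash
python3 d.py .681 .0118 .121
```

```text
pos [0.6808 0.0111 0.1205] turn(tool,deg) [ 0.03 -0.02 -0.01] shift now(cm) [ 0.02 -0.07 -0.05] shift after turn [ 0.02 -0.07 -0.05] t 11.5 grip 0.789 24.86 F [-0.2  0.3  1.3]
```

Emit:
drive_tool(
  motion=[
    [[0, 0, -2], [0, 0, 0], -1],
    [[0, 0, -3], [0, 0, 0], -1],
    [[0, 0, -3], [0, 0, 0], -1],
    [[-4.4, 0.16, 0], [0, 0, 0], -1],
    [[-4.4, 0.16, 0], [0, 0, 0], -1],
    [[-4.4, 0.16, 0], [0, 0, 0], -1],
    [[-4.4, 0.16, 0], [0, 0, 0], -1],
    [[-4.4, 0.16, 0], [0, 0, 0], -1],
    [[0, 0, 0], [0, 0, 0], -1],
    [[0, 0, 0], [0, 0, 0], -1],
    [[0, 0, 0], [0, 0, 0], -1],
  ],
)

```text
time: 12.88
position: [0.4617, 0.0037, 0.2008]
tool_rot: [-3.141, -0.001, -0.002]
ft_force: [0.3, -0.3, -3.0]
grip_width: 0.791
grip_force: 24.9
```

```bash
python3 d.py .461 .003 .136; python3 -c "
from h import *
cv2.imwrite('pics/p2.png',cv2.resize(ctrl.get_image('side')[180:330,250:450],(600,450))[:,:,::-1])
print(pix('side',[[.461,.003,.19-.121],[.461,.003,.015]]))"
```

```text
pos [0.4617 0.0037 0.2008] turn(tool,deg) [-0.03 -0.07  0.04] shift now(cm) [-0.08  0.08  6.48] shift after turn [-0.07  0.07  6.48] t 12.875 grip 0.791 24.9 F [ 0.3 -0.3 -3. ]
[[347.11342039 253.68756016]
 [345.87129358 274.63864823]]
```

View pics/p2.png

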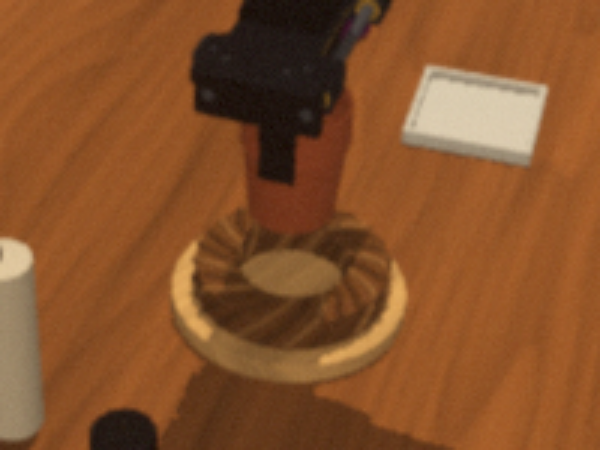

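The pot is upright with its foot at crop x 291, and the wreath hole centre is at 292. I lower it.

Emit:
drive_tool(
  motion=[
    [[-0.1, 0.1, 2], [0, 0, 0], -1],
    [[0, 0, 2], [0, 0, 0], -1],
    [[0, 0, 1.5], [0, 0, 0], -1],
    [[0, 0, 0.5], [0, 0, 0], -1],
    [[0, 0, 0.4], [0, 0, 0], -1],
    [[0, 0, 0], [0, 0, 0], -1],
    [[0, 0, 0], [0, 0, 0], -1],
    [[0, 0, 0], [0, 0, 0], -1],
  ],
)

```text
time: 13.92
position: [0.4599, 0.0024, 0.1366]
tool_rot: [3.141, 0.0, 0.001]
ft_force: [-0.2, -0.4, -2.7]
grip_width: 0.783
grip_force: 24.9
```

```bash
python3 d.py .461 .003 .136
```

```text
pos [0.4599 0.0024 0.1366] turn(tool,deg) [ 0.02 -0.05  0.01] shift now(cm) [ 0.11 -0.06  0.06] shift after turn [ 0.11 -0.06  0.06] t 13.925 grip 0.783 24.9 F [-0.2 -0.4 -2.7]
```

Emit:
drive_tool(
  motion=[
    [[0, 0, 0.1], [0, 0, 0], -1],
    [[0, 0, 0.1], [0, 0, 0], -1],
    [[0, 0, 0], [0, 0, 0], -1],
    [[0, 0, 0], [0, 0, 0], -1],
  ],
)

```text
time: 14.42
position: [0.4603, 0.0024, 0.1354]
tool_rot: [3.141, -0.0, 0.002]
ft_force: [-2.2, 0.9, 6.6]
grip_width: 0.789
grip_force: 24.9
```

Emit:
drive_tool(
  motion=[
    [[0, 0, 0], [0, 0, 0], 1],
    [[0, 0, 0], [0, 0, 0], 1],
    [[0, 0, 0], [0, 0, 0], 1],
    [[0, 0, -2], [0, 0, 0], 1],
    [[0, 0, -4], [0, 0, 0], 1],
    [[0, 0, -5], [0, 0, 0], 1],
    [[2.5, -3.4, 0], [0, 0, 0], 0.4],
    [[2.5, -3.4, 0], [0, 0, 0], 0.4],
    [[2.5, -3.4, 0], [0, 0, 0], 0.4],
    [[2.5, -3.4, 0], [0, 0, 0], 0.4],
    [[2.5, -3.4, 0], [0, 0, 0], 0.4],
    [[0, 0, 0], [0, 0, 0], 0.4],
  ],
)

```text
time: 15.92
position: [0.5849, 0.1759, 0.2434]
tool_rot: [-3.139, -0.007, 0.002]
ft_force: [-0.6, -0.6, 0.2]
grip_width: 0.703
grip_force: 0.0
```

```bash
cat > mm.py <<'E'
from h import *
T=ctrl.get_image("top");S=ctrl.get_image("side")
for n,i,p in(("side",S,(347,245)),("top",T,(323,255))):
    ct=blob(i,(0,150,30),(10,255,255),p,45); print("pot",n,cv2.boundingRect(ct.astype(np.int32)))
Q=lambda c,r,z:np.array([[c[0]+r*np.cos(a),c[1]+r*np.sin(a),z] for a in np.linspace(0,6.28,60)])
for n in("side","top"):
    q=pix(n,np.r_[Q((.461,.003),.035,.1),Q((.461,.003),.035,.07)]); print(n,"expected pot x range/top",q.min(0),q.max(0))
cv2.imwrite('pics/%s.png'%__import__('sys').argv[1],np.hstack([cv2.resize(S[190:340,220:420],(400,300)),cv2.resize(T[150:300,220:420],(400,300))])[:,:,::-1])
E
python3 mm.py p3;python3 d.py .5855 .172 .155
```

```text
pot side (330, 231, 37, 48)
pot top (309, 237, 31, 32)
side expected pot x range/top [329.34091687 230.5253669 ] [366.00429914 264.56672118]
top expected pot x range/top [304.96117148 233.53267367] [342.43097023 271.4129312 ]
pos [0.5843 0.1723 0.2435] turn(tool,deg) [0.03 0.09 0.04] shift now(cm) [0.13 0.02 8.85] shift after turn [0.12 0.03 8.85] t 16.025 grip 0.701 0.0 F [-0.7 -0.5 -0.4]
```

View pics/p3.png

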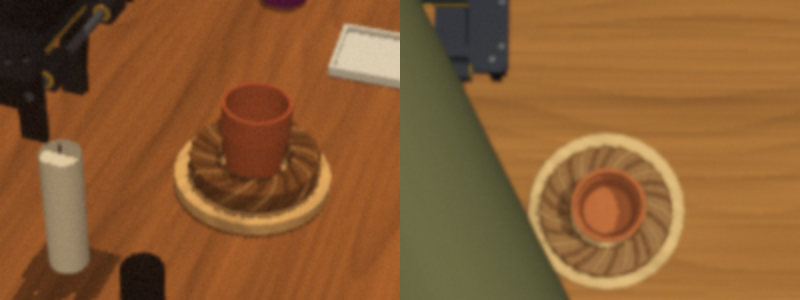

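The pot stands upright inside the wreath at the expected pixels (side x 330–367 against 329–366 expected). I descend on the tall candle.

Emit:
drive_tool(
  motion=[
    [[0.1, 0, 3], [0, 0, 0], 0.4],
    [[0, 0, 3], [0, 0, 0], 0.4],
    [[0, 0, 2.8], [0, 0, 0], 0.4],
    [[0, 0, 0], [0, 0, 0], 0.4],
    [[0, 0, 0], [0, 0, 0], 0.4],
    [[0, 0, 0], [0, 0, 0], -1],
    [[0, 0, 0], [0, 0, 0], -1],
    [[0, 0, 0], [0, 0, 0], -1],
    [[0, 0, 0], [0, 0, 0], -1],
    [[0, 0, 0], [0, 0, 0], -1],
  ],
  force=25,
)

```text
time: 17.27
position: [0.5859, 0.1724, 0.1567]
tool_rot: [3.142, 0.0, 0.001]
ft_force: [-0.1, -1.6, 2.6]
grip_width: 0.428
grip_force: 25.0
```

Emit:
drive_tool(
  motion=[
    [[0, 0, -2], [0, 0, 0], -1],
    [[0, 0, -3.5], [0, 0, 0], -1],
    [[0, 0, -3.5], [0, 0, 0], -1],
    [[0, 0, -3.5], [0, 0, 0], -1],
    [[-2.1, 2.8, 0], [0, 0, 0], -1],
    [[-2.1, 2.8, 0], [0, 0, 0], -1],
    [[-2.1, 2.8, 0], [0, 0, 0], -1],
    [[-2.1, 2.8, 0], [0, 0, 0], -1],
    [[-2.1, 2.8, 0], [0, 0, 0], -1],
    [[-2.1, 2.9, 0], [0, 0, 0], -1],
    [[0, 0, 0], [0, 0, 0], -1],
    [[0, 0, 0], [0, 0, 0], -1],
  ],
)

```text
time: 18.77
position: [0.46, 0.0043, 0.282]
tool_rot: [-3.141, -0.001, -0.002]
ft_force: [0.6, 0.1, -1.8]
grip_width: 0.432
grip_force: 25.0
```

```bash
python3 d.py .4605 .0025 .177;python3 mm.py p4
```

```text
pos [0.46   0.0043 0.282 ] turn(tool,deg) [-0.01 -0.08  0.05] shift now(cm) [ 0.04  0.18 10.5 ] shift after turn [ 0.05  0.18 10.5 ] t 18.775 grip 0.432 24.98 F [ 0.6  0.1 -1.8]
pot side (330, 232, 36, 48)Traceback (most recent call last):
  File "mm.py", line 4, in <module>
    ct=blob(i,(0,150,30),(10,255,255),p,45); print("pot",n,cv2.boundingRect(ct.astype(np.int32)))
  File "h.py", line 18, in blob
    return max(cs,key=cv2.contourArea)[:,0].astype(float)
           ~~~^^^^^^^^^^^^^^^^^^^^^^^^
ValueError: max() iterable argument is empty
```

Emit:
drive_tool(
  motion=[
    [[0, 0.1, 2], [0, 0, 0], -1],
    [[0, 0, 2], [0, 0, 0], -1],
    [[0, 0, 2], [0, 0, 0], -1],
    [[0, 0, 2], [0, 0, 0], -1],
    [[0, 0, 1.5], [0, 0, 0], -1],
    [[0, 0, 0.5], [0, 0, 0], -1],
    [[0, 0, 0.3], [0, 0, 0], -1],
    [[0, 0, 0], [0, 0, 0], -1],
    [[0, 0, 0], [0, 0, 0], -1],
    [[0, 0, 0], [0, 0, 0], -1],
  ],
)

```text
time: 20.12
position: [0.4599, 0.0023, 0.1787]
tool_rot: [3.141, 0.0, 0.001]
ft_force: [0.7, 0.1, -1.9]
grip_width: 0.432
grip_force: 25.0
```

```bash
python3 d.py .4605 .0025 .1765
```

```text
pos [0.4599 0.0023 0.1787] turn(tool,deg) [ 0.02 -0.05  0.  ] shift now(cm) [ 0.06 -0.02  0.22] shift after turn [ 0.06 -0.02  0.22] t 20.125 grip 0.432 24.98 F [ 0.7  0.1 -1.9]
```

Emit:
drive_tool(
  motion=[
    [[0, 0, 0.1], [0, 0, 0], -1],
    [[0, 0, 0.1], [0, 0, 0], -1],
    [[0, 0, 0.1], [0, 0, 0], -1],
    [[0, 0, 0], [0, 0, 0], -1],
    [[0, 0, 0], [0, 0, 0], -1],
  ],
)

```text
time: 20.75
position: [0.4605, 0.0023, 0.1775]
tool_rot: [3.141, -0.0, 0.003]
ft_force: [-4.2, 0.2, 14.2]
grip_width: 0.43
grip_force: 25.0
```

Emit:
drive_tool(
  motion=[
    [[0, 0, -0.1], [0, 0, 0], 0.4],
    [[0, 0, 0], [0, 0, 0], 0.4],
    [[0, 0, 0], [0, 0, 0], 0.4],
    [[0, 0, -2], [0, 0, 0], 0.4],
    [[0, 0, -4], [0, 0, 0], 0.4],
    [[0, 0, -4], [0, 0, 0], 0.4],
    [[-0.9, -4.1, 0], [0, 0, 0], 0.4],
    [[-0.9, -4.1, 0], [0, 0, 0], 0.4],
    [[-0.9, -4.2, 0], [0, 0, 0], 0.4],
    [[-0.9, -4.2, 0], [0, 0, 0], 0.4],
    [[-0.9, -4.2, 0], [0, 0, 0], 0.4],
    [[-0.7, -4.2, 0], [0, 0, 0], 0.4],
  ],
)

```text
time: 22.25
position: [0.4071, 0.2536, 0.2761]
tool_rot: [3.141, -0.0, 0.001]
ft_force: [0.2, -0.0, -0.5]
grip_width: 0.698
grip_force: 0.0
```

Emit:
drive_tool(
  motion=[
    [[0, 0, 0], [0, 0, 0], 0.4],
    [[0, 0, 0], [0, 0, 0], 0.4],
  ],
)

```text
time: 22.5
position: [0.4077, 0.2516, 0.2758]
tool_rot: [3.141, -0.0, -0.001]
ft_force: [0.3, -0.6, -0.2]
grip_width: 0.703
grip_force: 0.0
```

```bash
python3 d.py .4077 .252 .097; sed -i 's/^for n,i,p.*/for n,i,p in():/' mm.py; python3 mm.py p5
```

```text
pos [0.4077 0.2516 0.2758] turn(tool,deg) [ 0.05  0.04 -0.01] shift now(cm) [ 1.000e-02 -5.000e-02  1.788e+01] shift after turn [-0.   -0.04 17.88] t 22.5 grip 0.703 0.0 F [ 0.3 -0.6 -0.2]
side expected pot x range/top [329.34091687 230.5253669 ] [366.00429914 264.56672118]
top expected pot x range/top [304.96117148 233.53267367] [342.43097023 271.4129312 ]
```

View pics/p5.png

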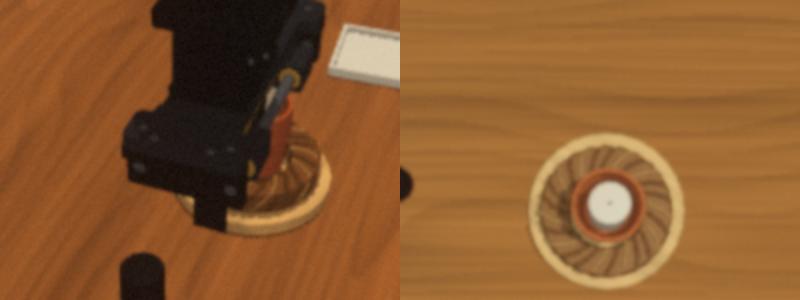

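The tall candle stands centred in the pot (top-view crop (609,203)). Now the short candle.

Emit:
drive_tool(
  motion=[
    [[0, 0, 4], [0, 0, 0], 0.4],
    [[0, 0, 4], [0, 0, 0], 0.4],
    [[0, 0, 4], [0, 0, 0], 0.4],
    [[0, 0, 3.5], [0, 0, 0], 0.4],
    [[0, 0, 2.4], [0, 0, 0], 0.4],
    [[0, 0, 0], [0, 0, 0], 0.4],
    [[0, 0, 0], [0, 0, 0], 0.4],
    [[0, 0, 0], [0, 0, 0], -1],
    [[0, 0, 0], [0, 0, 0], -1],
    [[0, 0, 0], [0, 0, 0], -1],
    [[0, 0, 0], [0, 0, 0], -1],
    [[0, 0, 0], [0, 0, 0], -1],
  ],
  force=25,
)

```text
time: 24.1
position: [0.4079, 0.2524, 0.0976]
tool_rot: [3.141, 0.0, 0.001]
ft_force: [-1.0, 0.0, 5.0]
grip_width: 0.434
grip_force: 25.0
```

Emit:
drive_tool(
  motion=[
    [[0, 0, -3], [0, 0, 0], -1],
    [[0, 0, -5], [0, 0, 0], -1],
    [[0, 0, -5], [0, 0, 0], -1],
    [[0, 0, -4], [0, 0, 0], -1],
    [[0, 0, -3], [0, 0, 0], -1],
    [[0, 0, 0], [0, 0, 0], -1],
    [[1, 4.2, 0], [0, 0, 0], -1],
    [[1, 4.2, 0], [0, 0, 0], -1],
    [[1, 4.2, 0], [0, 0, 0], -1],
    [[1, 4.2, 0], [0, 0, 0], -1],
    [[1, 4.2, 0], [0, 0, 0], -1],
    [[1, 4.2, 0], [0, 0, 0], -1],
  ],
)

```text
time: 25.6
position: [0.467, -0.001, 0.2951]
tool_rot: [-3.141, -0.0, 0.005]
ft_force: [-0.2, 0.8, -1.3]
grip_width: 0.432
grip_force: 25.0
```

Emit:
drive_tool(
  motion=[
    [[-1.3, 4.3, 0], [0, 0, 0], -1],
    [[-1.3, 4.3, 0], [0, 0, 0], -1],
    [[-1.3, 4.3, 0], [0, 0, 0], -1],
    [[-1.3, 4.3, 0], [0, 0, 0], -1],
    [[-1.3, 4.3, 0], [0, 0, 0], -1],
    [[-1.3, 4.3, 0], [0, 0, 0], -1],
    [[0, 0, 0], [0, 0, 0], -1],
    [[0, 0, 0], [0, 0, 0], -1],
    [[0, 0, 0], [0, 0, 0], -1],
  ],
)

```text
time: 26.72
position: [0.3901, -0.2562, 0.2965]
tool_rot: [-3.141, -0.004, 0.002]
ft_force: [-0.7, -0.6, -1.2]
grip_width: 0.435
grip_force: 25.0
```

```bash
python3 d.py .3893 -.258 .102
```

```text
pos [ 0.3901 -0.2562  0.2965] turn(tool,deg) [-0.04  0.06  0.15] shift now(cm) [-0.06  0.2  19.45] shift after turn [-0.08  0.18 19.45] t 26.725 grip 0.435 25.0 F [-0.7 -0.6 -1.2]
```

Emit:
drive_tool(
  motion=[
    [[-0.1, 0.2, 4], [0, 0, 0], -1],
    [[0, 0, 4], [0, 0, 0], -1],
    [[0, 0, 4], [0, 0, 0], -1],
    [[0, 0, 3.5], [0, 0, 0], -1],
    [[0, 0, 2.5], [0, 0, 0], -1],
    [[0, 0, 1], [0, 0, 0], -1],
    [[0, 0, 0], [0, 0, 0], -1],
    [[0, 0, 0], [0, 0, 0], -1],
    [[0, 0, 0], [0, 0, 0], -1],
  ],
)

```text
time: 27.85
position: [0.3893, -0.26, 0.1083]
tool_rot: [3.14, 0.0, 0.003]
ft_force: [-0.3, -0.5, -1.2]
grip_width: 0.43
grip_force: 25.0
```

```bash
python3 d.py .3893 -.258 .102;  python3 -c "
from h import *
S=ctrl.get_image('side');T=ctrl.get_image('top')
cv2.imwrite('pics/s1.png',np.hstack([cv2.resize(S[130:280,320:520],(400,300)),cv2.resize(T[220:370,350:550],(400,300))])[:,:,::-1])"
```

```text
pos [ 0.3893 -0.26    0.1083] turn(tool,deg) [ 0.08 -0.1   0.01] shift now(cm) [-0.   -0.2   0.63] shift after turn [-0.   -0.2   0.63] t 27.85 grip 0.43 25.0 F [-0.3 -0.5 -1.2]
```

View pics/s1.png

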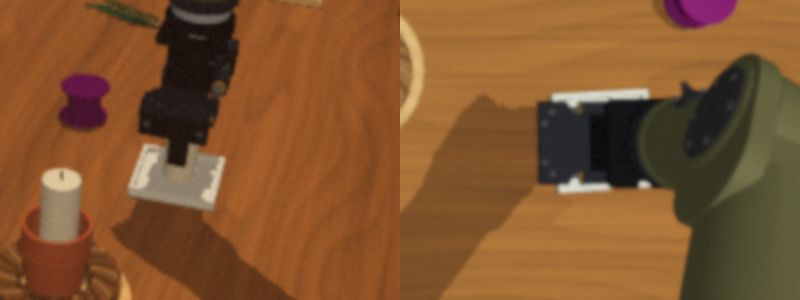

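The candle hangs over the middle of the dish (side crop (180,178)). I lower it the last 6 mm.

Emit:
drive_tool(
  motion=[
    [[0, -0.1, 0.3], [0, 0, 0], -1],
    [[0, 0, 0.2], [0, 0, 0], -1],
    [[0, 0, 0.1], [0, 0, 0], -1],
    [[0, 0, 0], [0, 0, 0], -1],
    [[0, 0, 0], [0, 0, 0], -1],
  ],
)

```text
time: 28.58
position: [0.3887, -0.2585, 0.1026]
tool_rot: [-3.142, -0.0, 0.001]
ft_force: [-3.4, 1.9, 11.1]
grip_width: 0.431
grip_force: 25.0
```

Emit:
drive_tool(
  motion=[
    [[0, 0, 0], [0, 0, 0], 0.4],
    [[0, 0, 0], [0, 0, 0], 0.4],
    [[0, 0, 0], [0, 0, 0], 0.4],
    [[0, 0, -2], [0, 0, 0], 0.4],
    [[0, 0, -4], [0, 0, 0], 0.4],
    [[0, 0, -4], [0, 0, 0], 0.4],
    [[0, 0, -4], [0, 0, 0], 0.4],
    [[0, 5, 0], [0, 0, 0], 0.4],
    [[0, 5, 0], [0, 0, 0], 0.4],
    [[0, 5, 0], [0, 0, 0], 0.4],
    [[0, 5, 0], [0, 0, 0], 0.4],
    [[0, 0, 0], [0, 0, 0], 0.4],
  ],
)

```text
time: 30.08
position: [0.3865, -0.4627, 0.24]
tool_rot: [3.141, -0.009, -0.003]
ft_force: [0.5, 1.1, 0.2]
grip_width: 0.7
grip_force: 0.0
```

```bash
python3 -c "
from h import *
S=ctrl.get_image('side');T=ctrl.get_image('top')
cv2.imwrite('pics/f.png',np.hstack([cv2.resize(S[80:330,200:500],(400,333)),cv2.resize(T[150:400,260:560],(400,333))])[:,:,::-1])
iv=((12,0,120),(40,110,255))
print(pix('top',[[.3895,-.258,.08]]),pix('side',[[.3895,-.258,.08],[.3895,-.258,.005]]))
s=ctrl.get_state();print(s['time'],s['position'],s['grip_force'])"
```

```text
[[459.73831482 290.05698608]] [[411.56491739 191.97268046]
 [407.7661262  218.89075651]]
30.175 [ 0.38854994 -0.45838149  0.24037249] 0.0
```

View pics/f.png

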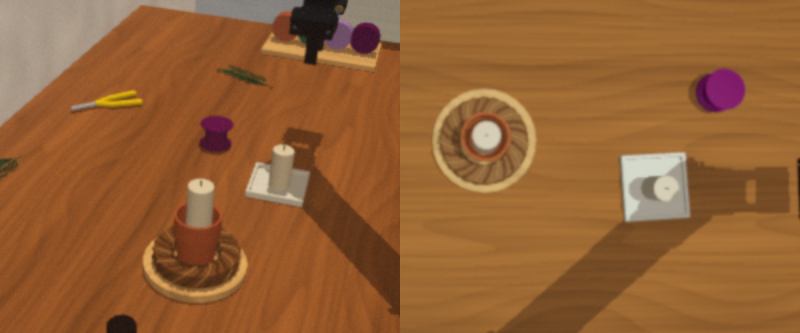

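Everything is upright and centred, and the short candle's top is at (459,291) against (460,290) expected. Handing in.

```bash
python3 -c "
from bench import ctrl
print(ctrl.close_job())"
```

```text
the job is handed in; nothing more can be done
None
```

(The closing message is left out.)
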